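Clip the wheel onto the display cart

ROBOT

A 6-joint arm with a two-finger parallel gripper is mounted at the origin on the work surface. World frame = base frame: x ahead of the robot, y to its left, z up, the work surface at z = 0. Lengths are in m, angles in degrees, forces in N, time in s.
With the tool pointing down it reaches from about 0.225 to 0.725 m from the base axis. Payload 3.1 kg.
Tool frame: the origin (TCP) lies midway between the tips of the shut fingers; the grasp point (between the pads) lies bot.grasp_offset behind it (bot.grasp_offset is the distance from the TCP to the grasp point, in m); z points along the fingers, y is the line along which they close (so a half turn about z gives the same grasp; the last joint's range is limited). The gripper opens to 85 mm and grips with 20 to 120 N. Pads are 22 mm wide; open, the fingers measure 114 mm over their backs; the gripper's body (76 mm by 85 mm) begins 54 mm behind the grasp point. The pads swing forward as they close: fully open they stand 13 mm farther back than shut.
Start: joints at [65.443, 2.75, 5.684, 92.934, 0, 82.678], TCP at [0.156, 0.501, 0.231] pointing down, gripper open.
Joint ranges: [-166.93, 166.93], [-56.73, 111.36], [-69.38, 81.34], [-121.58, 131.49], [-85.45, 84.26], [-180, 180]. Speed limits (degrees/s): [159.86, 159.86, 180, 180, 180, 180].

INTERFACE

Orientations are given as [roll, pitch, yaw] about the fixed x, y, z axes, in that order (R = Rz(yaw) Ry(pitch) Rx(roll)).
In Python, from station import bot gives the robot as it stands.
- The arm moves only by the shell command python3 -m handwheel 'ROWS' [OPENING] [FORCE]. ROWS is JSON, one flat list of numbers, 4 for each row, row after row: the shift along the tool's x, y, z in mm, then the turn about the tool's z in rad. A call has 1 to 12 rows; each row is the pose to reach, as a shift and turn from the pose commanded when the call began, along the tool's axes at that moment; what a row does not reach only later rows make up. A row lasts 1/10 s, in which the tool goes at most 50 mm and 8.59 degrees, less where a joint would pass 70% of its speed; a pose out of reach is approached as far as the arm can. A call with a gripper value outside its range is refused whole. OPENING is the closure, from 0 (fully open) to 1 (shut), set as the call begins (- or left out, the last holds). The fingers move at their own pace and stop on an object; FORCE is the grip in N (left out, the last holds). Time passes only in rows, so rows that repeat a pose let the fingers close. It gives the time, the measured TCP pose, the force, the opening and the grip force at its end, in the units of the state.
- bot.read_state(): the state, without advancing time (a new reading comes with each control period).
- bot.get_image(name): name is "scene" or "top" or "wrist"; returns a dict with "img" (400x640x3 uint8, blue, green, red), "range_z" (400x640 float32, m along the optical axis (not along the pixel's ray), 0 where there is no reading), "mtx" (3x3 intrinsics, pixels), "R" (3x3) and "t" (3): a world point X has camera coordinates R X + t; the wrist camera has in their place "T_tool_cam" (4x4, takes a point from camera to tool coordinates, whose origin is the TCP and whose axes are the flange's). Camera axes: x right, y down, z forward; pixel columns grow to the right and rows downward; lengths in m; the calibration is good to about 2 mm. A picture is of the moment at which its call begins: read the wrist's pose just before it.
- bot.finish_job(): hands the job in; it is judged then, once.
The state is a dict: "clock": time; "qpos": joint angles; "qd": joint speeds; "effort": joint torques, N m; "ee_pos": TCP position; "tcp_rot": TCP orientation; "contact_force": force on the tool from outside, world axes, zero at the start; "wrist_torque": the same for the moment, N m; "gripper_width": finger opening in m; "grasp_force": force on a finger pad.
Only numpy, scipy, OpenCV 4.12 (cv2) and the standard library are available. Lean on these libraries where they do the work, as an engineer would, in place of code of your own. Each camera call takes 0.05 s, during which the arm holds its last target. There are 200 camera calls.

TASK

Slide the wheel of the counter display cart fully home along its stub axle, then take the spring clip out of its wooden holder and press it sideways into the groove of the axle until it snaps fully home around it. The groove is not in the same place on every axle, so feel for it, and never press the clip hard against the cart. Let go of the clip at the end and leave the bottle, bowl, carton and cactus where they are.

Things in the scene. Friction and masses are not known exactly. Their poses are not given: they have to be found in the camera images.
- cart: Fixed display cart: wooden crate jacked up on a block. Origin on the table, 100 mm under the axle mark. z up, y along the axle to its free end, x across it. The crate begins 65 mm behind the mark (-y), reaches to 185 mm behind, is 170 mm wide (x), top 150 mm above the table; a bracket on its front face reaches to 57 mm behind the mark and 138 mm high
- axle_mark (a point): Point on the centre line of the cart's level steel axle, 100 mm above the table; axes as the cart's. Axle 24 mm in diameter with one groove 8 mm wide, root 16 mm in diameter. The axle is set differently on each cart: the groove centre lies anywhere from 0 to 24 mm out (+y) from this point (not measured: look or feel), and the axle ends 34 mm beyond the groove centre
- wheel (a joint): How far the wooden wheel is out along the axle from its stop (m): 0 = fully home; hard stops at 0 and 0.050 (it does not come off). It slides with about 2.5 N of friction, stays where it is left and does not turn
- hub_face (a point): Centre of the outer end face of the wheel's hub, on the axle line; axes as the cart's. Hub 34 mm in diameter; the wheel disc's flat outer face lies 10 mm behind this point (-y); disc 84 mm in diameter, 24 mm thick. With the wheel home this point is 8 mm behind the axle mark, clear of the groove
- clip: Loose open spring clip, about 46 g. Origin: centre of its bore; z from mouth to grip, y along the bore (alike both ways round). Steel 28 wide (x), 6 thick (y), from 8.2 mm below the origin (jaw ends) to 14 above. It starts upright, grip up, jaw ends on the floor of the holder's slot, axes parallel to the holder's. Seated, its origin is at the groove centre and y along the axle
- clip_grip (a point): Centre of the clip's black plastic grip block, 29 mm above the clip's origin; axes as the clip's. Block 14 (x) by 12 (y) mm, from 14 to 44 mm above the clip's origin
- clip_mouth (a point): Middle of the clip's mouth, 6.2 mm below its origin: 11 mm wide between two round lips (radius 2 mm) on sprung jaws. Over the groove the lips meet the root with the clip's origin about 13 mm above the groove centre, then it snaps down at 10 to 12 N. On the full axle beside it they stop with the origin about 18 mm above, and cannot pass. Keep clip on cart below 28 N
- holder: Fixed dark wooden block, 58 (x) by 38 (y) by 24 mm high, origin under its centre, z up. A slot in its top, 33 (x) by 7.4 (y) mm, floor 10 mm above the table, holds the clip upright
- bottle: Amber glass bottle, 52 mm diameter, 130 mm high, origin under its centre: leave it alone
- bowl: Small brass bowl, 100 mm diameter, 40 mm high, origin under its centre: leave it alone
- carton: Small cardboard box 70 x 70 x 45 mm, origin under its centre: leave it alone
- cactus: Small cactus in a white pot, 64 mm diameter, 102 mm high, origin under its centre: leave it alone

How it is judged (in metres and radians):
On the way, in this order (a step that is already met when the one before it is completed fails the run):
1. the wheel is fully home on the axle (value of joint wheel below 0.003 m), for 0.2 s.
2. the clip is snapped home around the axle in its groove (x of clip in the frame of axle_mark between -0.003 and 0.003 m and z of clip in the frame of axle_mark between -0.003 and 0.003 m and y of clip in the frame of axle_mark between -0.003 and 0.027 m and angle between the y axis of clip and the y axis of axle_mark, either way round below 0.25 rad), for 0.2 s.
At the end, for the whole second after the job is handed in: The clip sits in the groove: its origin within 3 mm of the axle's centre line across and in height (only possible in the groove), between 3 mm behind and 27 mm out from the axle mark, its bore within 0.25 rad of the axle, at rest, with the wheel within 6 mm of its stop (all of step 2 and value of joint wheel below 0.006 m and linear speed of clip below 0.02 m/s); the robot touches nothing.
It fails at once if the clip is pressed against the cart with more than 28 N (contact force between clip and cart above 28 N).
It fails at once if a bystander (bottle, bowl, carton, cactus) is moved more than 20 mm (distance of any of bottle, bowl, carton, cactus from where it was at the start of the episode above 0.02 m).
It also fails if it takes over 67 s, if anything falls off the work surface, if the arm or the gripper's body presses on something with over 40 N, if the wrist force passes 120 N, or if a joint passes its speed limit or range.

## Working session

There is one attempt and no reset: what is moved stays moved. The work goes in short steps, Python scripts to look and compute and a shell command to move; the robot and the scene stay as the last step left them, time stands still between calls to the robot, and variables do not carry over. Pictures are saved under pics/ and viewed, at most 10 in all, crops included, and the job is handed in when it is done.

```bash
mkdir -p pics; ls; cat > h.py <<'E'
import numpy as np,cv2
from station import bot
from scipy.spatial.transform import Rotation as Ro
def cam(n):
    s=bot.read_state(); c=bot.get_image(n)
    if n=="wrist":
        T=np.eye(4);T[:3,:3]=Ro.from_euler('xyz',s["tcp_rot"],degrees=True).as_matrix();T[:3,3]=s["ee_pos"]
        T=T@np.array(c["T_tool_cam"])
    else:
        T=np.eye(4);T[:3,:3]=np.array(c["R"]).T;T[:3,3]=-T[:3,:3]@np.array(c["t"])
    c["T"]=T; return c
def cloud(c):
    z=c["range_z"];v,u=np.mgrid[:400,:640];K=c["mtx"]
    P=np.stack([(u-K[0][2])/K[0][0]*z,(v-K[1][2])/K[1][1]*z,z],-1)
    return P@c["T"][:3,:3].T+c["T"][:3,3]
E
python3 - <<'E'
from h import *
s=bot.read_state();print(s,bot.grasp_offset)
for n in("scene","top"):
    c=cam(n);cv2.imwrite(f"pics/{n}0.png",c["img"]);np.save(f"{n}0.npy",cloud(c));print(n,c["T"].round(3).tolist(),np.array(c["mtx"]).tolist())
    np.savez(f"{n}0.npz",**{k:np.array(c[k]) for k in("img","range_z","mtx","T")})
E
```

```text
pics
{'clock': 0.0, 'qpos': array([6.54424710e+01, 2.79335359e+00, 5.59048618e+00, 9.29320572e+01,
       2.55232837e-03, 8.26753465e+01]), 'qd': array([-0.02023782,  0.0270147 , -0.04740134, -0.02965347,  0.07103121,
        0.06762392]), 'effort': array([-2.50685807e-04, -3.38781559e+01,  3.20015359e+01,  2.03111710e-02,
       -4.39387611e-05, -6.55055786e-06]), 'ee_pos': array([0.15529928, 0.50087171, 0.2301031 ]), 'tcp_rot': array([-1.79866502e+02, -1.97332019e-02,  1.62767098e+02]), 'contact_force': array([-0.05420767, -0.147471  ,  0.37755353]), 'wrist_torque': array([ 0.01503805,  0.00429047, -0.00194117]), 'grasp_force': 0.0, 'gripper_width': 0.08530479939493231} 0.0187
scene [[0.859, 0.255, -0.445, 0.945], [0.512, -0.452, 0.731, -0.486], [-0.015, -0.855, -0.518, 0.554], [0.0, 0.0, 0.0, 1.0]] [[406.15383812025965, 0.0, 318.4462416020618], [0.0, 406.15383812025965, 208.74171044379585], [0.0, 0.0, 1.0]]
top [[0.071, -0.973, 0.219, 0.419], [-0.997, -0.07, 0.012, 0.142], [0.004, -0.22, -0.976, 0.795], [0.0, 0.0, 0.0, 1.0]] [[362.50345989797734, 0.0, 318.20233922022754], [0.0, 362.50345989797734, 205.30336637228925], [0.0, 0.0, 1.0]]
```

View pics/scene0.png

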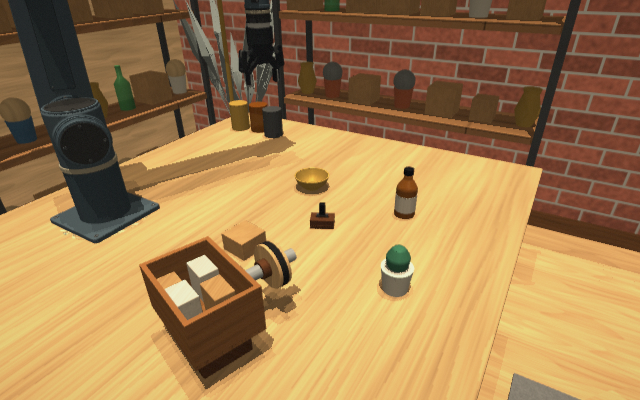

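View pics/top0.png

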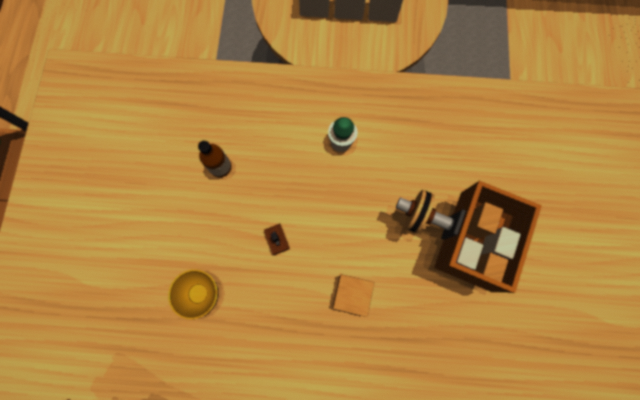

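```bash
python3 - <<'E'
from h import *
t=np.load("top0.npz");s=np.load("scene0.npz")
r=lambda im,a,b,w,h,f:cv2.resize(im[b:b+h,a:a+w],None,fx=f,fy=f,interpolation=cv2.INTER_CUBIC)
A=r(t["img"],375,175,100,75,4);B=r(t["img"],250,205,50,75*2//3,6)
C=r(s["img"],235,225,80,75,4);D=r(s["img"],300,195,50,50,6)
W=np.zeros((600,720,3),np.uint8)
for im,x,y in((A,0,0),(B,410,0),(C,0,300),(D,410,300)):W[y:y+im.shape[0],x:x+im.shape[1]]=im
cv2.imwrite("pics/crop1.png",W)
P=np.load("top0.npy")
from numpy import array
# crate top, axle, holder points
def st(m,n):
    q=P[m];print(n,len(q),q.mean(0).round(4),q.min(0).round(3),q.max(0).round(3))
u=np.mgrid[:400,:640];v,u=u
ax=(P[...,2]>.095)&(P[...,2]<.118)&(u>385)&(u<455)&(v>190)&(v<240)
for vv,uu in np.argwhere(ax)[::3]:print(uu,vv,P[vv,uu].round(3),end=';')
print()
st((P[...,2]>.015)&(u>255)&(u<300)&(v>215)&(v<260),"holder")
st((P[...,2]>.04)&(u>255)&(u<300)&(v>215)&(v<260),"clip")
m=((P[...,2]>.018)&(P[...,2]<.03)&(u>255)&(u<300)&(v>215)&(v<260))
print(cv2.minAreaRect(P[m][:,:2].astype(np.float32)*1000))
for vv,uu in np.argwhere((P[...,2]>.04)&(u>255)&(u<300)&(v>215)&(v<260)):print(uu,vv,P[vv,uu].round(3),end=';')
m=(P[...,2]>.13)&(P[...,2]<.165)&(u>430)&(u<550)&(v>170)&(v<310)
print(cv2.minAreaRect(P[m][:,:2].astype(np.float32)*1000))
E
```

```text
420 191 [ 0.62  -0.05   0.098];421 192 [ 0.613 -0.047  0.114];421 193 [ 0.611 -0.047  0.116];418 195 [ 0.612 -0.047  0.095];418 196 [ 0.61  -0.046  0.097];418 197 [ 0.606 -0.045  0.102];401 198 [ 0.6   -0.01   0.109];419 198 [ 0.601 -0.043  0.116];401 199 [ 0.597 -0.009  0.112];404 199 [ 0.599 -0.016  0.107];418 199 [ 0.601 -0.044  0.107];401 200 [ 0.595 -0.009  0.113];404 200 [ 0.596 -0.016  0.11 ];407 200 [ 0.597 -0.022  0.107];414 200 [ 0.598 -0.036  0.107];398 201 [ 0.596 -0.006  0.101];401 201 [ 0.593 -0.009  0.112];404 201 [ 0.593 -0.015  0.114];407 201 [ 0.594 -0.021  0.111];410 201 [ 0.596 -0.028  0.106];413 201 [ 0.594 -0.032  0.115];416 201 [ 0.596 -0.039  0.108];398 202 [ 0.592 -0.005  0.105];401 202 [ 0.591 -0.009  0.112];404 202 [ 0.592 -0.015  0.112];407 202 [ 0.593 -0.022  0.11 ];410 202 [ 0.593 -0.027  0.111];413 202 [ 0.592 -0.032  0.115];416 202 [ 0.593 -0.038  0.113];398 203 [ 0.589 -0.004  0.11 ];401 203 [ 0.589 -0.009  0.114];404 203 [ 0.589 -0.015  0.114];407 203 [ 0.59  -0.021  0.112];410 203 [ 0.59  -0.027  0.112];413 203 [ 0.59  -0.032  0.115];416 203 [ 0.591
[... 7859 characters left out ...]
8 0.061];274 238 [0.51  0.235 0.063];275 238 [0.51  0.233 0.063];276 238 [0.51  0.231 0.064];277 238 [0.51  0.229 0.062];278 238 [0.511 0.228 0.059];296 238 [0.419 0.142 0.795];273 239 [0.508 0.237 0.064];274 239 [0.508 0.235 0.064];275 239 [0.508 0.233 0.065];276 239 [0.508 0.231 0.063];277 239 [0.509 0.23  0.058];278 239 [0.509 0.228 0.054];273 240 [0.505 0.237 0.064];274 240 [0.506 0.236 0.057];275 240 [0.507 0.234 0.054];276 240 [0.508 0.232 0.05 ];277 240 [0.508 0.231 0.047];274 241 [0.506 0.237 0.046];275 241 [0.506 0.235 0.044];295 256 [0.419 0.142 0.795];257 257 [0.419 0.142 0.795];((545.3231811523438, -141.21682739257812), (189.80758666992188, 171.09361267089844), 70.70333862304688)
```

View pics/crop1.png

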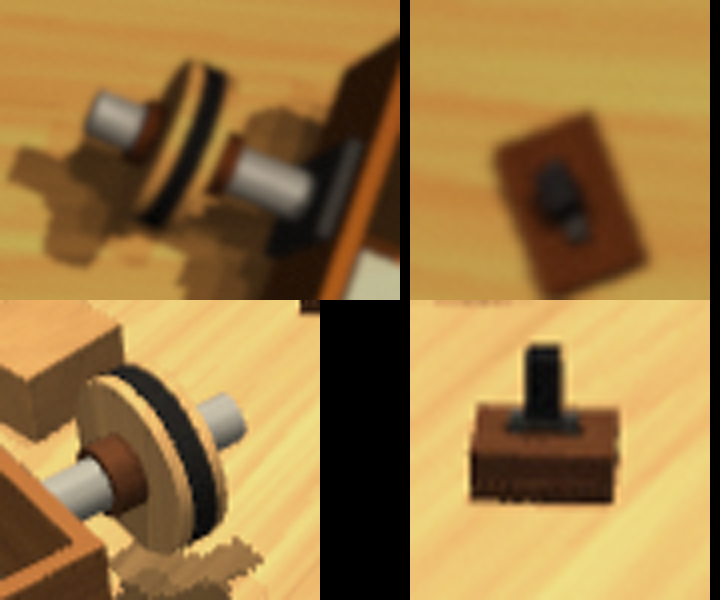

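```bash
cat > fit.py <<'E'
from h import *
from scipy.optimize import least_squares
def axle(Q,p0,d0=70.,r=.012):
    # p: xy offset across, angle, z
    def res(p):
        a=np.radians(p[1]);n=np.array([np.sin(a),-np.cos(a)])
        s=(Q[:,:2]-p0)@n-p[0]/1000
        return np.hypot(s,Q[:,2]-p[2]/1000)*1000-r*1000
    f=least_squares(res,[0,d0,100],loss="soft_l1");return f.x,np.sqrt(np.mean(f.fun**2))
E
python3 - <<'E'
from fit import *
v,u=np.mgrid[:400,:640]
P=np.load("top0.npy");S=np.load("scene0.npy")
p0=np.array([.58,-.04])
m=(P[...,2]>.1)&(P[...,2]<.118)&(((u>399)&(u<409)&(v>198)&(v<212))|((u>437)&(u<448)&(v>213)&(v<230)))
x,e=axle(P[m],p0);print("axle",x,e,m.sum())
a=np.radians(x[1]);n=np.array([np.sin(a),-np.cos(a)]);d=np.array([np.cos(a),np.sin(a)])
o=p0+n*x[0]/1000;print("line pt",o,"dir",d)
# along-axle coordinates
for nm,C in(("top",P),("scene",S)):
    s=(C[...,:2]-o)@d*1000;w=(C[...,:2]-o)@n*1000;z=C[...,2]*1000
    for lab,k in (("axle r<10",(abs(w)<8)&(z>100)&(z<116)),("disc z125-145",(abs(w)<25)&(z>122)&(z<146)),("crate",(abs(w)<90)&(z>141)&(z<158)&(s<-40))):
        q=s[k];print(nm,lab,len(q),np.sort(q)[-6:].round(1),np.percentile(q,[0,2,50]).round(1),w[k].min().round(1),w[k].max().round(1))
        if lab!="crate":print(np.histogram(q,bins=np.arange(-110,60,4))[0])
E
```

```text
axle [  0.41663558  70.88701226 100.65126484] 1.0278568837499609 234
line pt [ 0.58039367 -0.04013642] dir [0.32743209 0.94487471]
top axle r<10 366 [36.9 36.9 36.9 37.  37.  37.2] [-155.  -154.   -50.1] -8.0 7.9
[ 7  0  0  0  0  0  0  0  0 21 18 15 17 17 17 15 17 18 10  6  3  1  0  0
  0  0  0  0  0  5  7 16 17 17 14 16 20  0  0  0  0  0]
top disc z125-145 1656 [4.2 4.3 4.3 4.3 4.3 4.3] [-194.8 -193.5 -129.5] -25.0 25.0
[46  4  7  0  0  0  0 81 66 74  0  0  0  0  0  0  0  0  0  0  0  0 27 55
 57 56 58 55 72  0  0  0  0  0  0  0  0  0  0  0  0  0]
top crate 1904 [-80.4 -80.4 -80.4 -80.3 -80.3 -80.3] [-202.2 -200.4 -147.7] -85.7 85.3
scene axle r<10 206 [  35.8   36.5   36.7   37.4   37.4 1954.2] [-200.  -199.9  -40. ] -7.9 8.0
[ 0  0  0  0  0 25  0  0  0  0  0  0  2 15 11 13 14 16 13 15 10  8  5  0
  0  0  0  0  0  0  0  0  3  8 11 12  8  0  0  0  0  0]
scene disc z125-145 1423 [1954.  1954.5 1956.2 1957.3 1957.5 1964.2] [-200.2 -199.9 -130.4] -25.0 25.0
[ 21  12  12   0   0 148   0   0   0   3   0   0   0   0   0   0   0   0
   0   0   0   0 106  52  44  41  38  34  28   0   0   0   0   0   0   0
   0   0   0   0   0   0]
scene crate 2147 [-79.5 -79.5 -79.5 -79.4 -79.3 -79.2] [-200.3 -199.9 -147.3] -86.3 87.6
```

```bash
python3 -m handwheel '[-567,-361,30,0.033,-567,-361,30,0.033,-567,-361,30,0.033,-567,-361,30,0.033,-567,-361,30,0.033,-567,-361,30,0.033,-567,-361,30,0.033,-567,-361,30,0.033,-567,-361,30,0.033,-567,-361,30,0.033,-567,-361,30,0.033,-567,-361,30,0.033]' 1 40
cat >> h.py <<'E'
O=np.array([.58039,-.04014]);A=70.89
def frame(a=A):
    a=np.radians(a);return np.array([np.cos(a),np.sin(a)]),np.array([np.sin(a),-np.cos(a)])
def to(xyz,closing=None):
    "shift in tool axes mm and turn rad to put TCP at xyz, closing line at given world angle"
    s=bot.read_state();R=Ro.from_euler('xyz',s["tcp_rot"],degrees=True).as_matrix()
    d=R.T@(np.array(xyz)-s["ee_pos"])*1000
    c=np.degrees(np.arctan2(R[1,1],R[0,1]))
    t=0 if closing is None else -np.radians((closing-c+90)%180-90)
    print("t",s["clock"],"tcp",s["ee_pos"].round(4),"rot",s["tcp_rot"].round(2),"close",c.round(2),"shift",d.round(1),"turn",round(t,4),"F",s["contact_force"].round(1))
E
python3 - <<'E'
from h import *
d,n=frame();p=O+d*.030;to([*p,.2],A);to([*p,.121],A)
E
```

```text
clock: 1.3
ee_pos: [0.5438, 0.0423, 0.2039]
tcp_rot: [180.0, -0.0, 160.8]
contact_force: [1.1, 1.0, -0.0]
gripper_width: -0.0001
grasp_force: 0.0
t 1.3 tcp [0.5438 0.0423 0.2039] rot [ 1.8000e+02 -5.0000e-02  1.6085e+02] close 70.85 shift [-61.6 -35.9   3.8] turn -0.0007 F [ 1.1  1.  -0. ]
t 1.3 tcp [0.5438 0.0423 0.2039] rot [ 1.8000e+02 -5.0000e-02  1.6085e+02] close 70.85 shift [-61.7 -35.9  82.8] turn -0.0007 F [ 1.1  1.  -0. ]
```

```bash
python3 -m handwheel '[-62,-36,2,0,-62,-36,2,0,-62,-36,2,0,-62,-36,40,0,-62,-36,81,0,-62,-36,81,0,-62,-36,81,0]'
python3 - <<'E'
from h import *
d,n=frame();p=O+d*-.018;to([*p,.121],A)
E
```

```text
clock: 2.0
ee_pos: [0.5881, -0.0093, 0.1226]
tcp_rot: [-180.0, -0.2, 160.9]
contact_force: [-0.3, -0.0, -0.7]
gripper_width: -0.0003
grasp_force: 0.0
t 2.0 tcp [ 0.5881 -0.0093  0.1226] rot [-179.97   -0.23  160.93] close 70.93 shift [ -2.8 -49.7   1.6] turn 0.0006 F [-0.3 -0.  -0.7]
```

```bash
python3 -m handwheel '[-1,-5,1,0,-2,-10,1,0,-2,-15,1,0,-2,-20,1,0,-2,-25,1,0,-2,-30,1,0,-2,-35,1,0,-2,-40,1,0,-2,-42,1,0,-2,-44,1,0]'
python3 - <<'E'
from h import *
d,n=frame();p=O+d*-.018;to([*p,.121],A)
E
```

```text
clock: 3.0
ee_pos: [0.5771, -0.0526, 0.1224]
tcp_rot: [180.0, -0.0, 160.9]
contact_force: [1.8, 1.8, 2.0]
gripper_width: 0.0002
grasp_force: 1.3
t 3.0 tcp [ 0.5771 -0.0526  0.1224] rot [ 1.8000e+02 -2.0000e-02  1.6086e+02] close 70.86 shift [ 1.  -5.1  1.4] turn -0.0005 F [1.8 1.8 2. ]
```

```bash
python3 -m handwheel '[0,-2,0,0,0,-4,0,0,0,-5,0,0]' | grep -E "ee_pos|contact"; python3 -m handwheel '[0,-1,0,0,0,-2,0,0]' | grep -E "ee_pos|contact";python3 -m handwheel '[0,-1,0,0,0,-2,0,0]' | grep -E "ee_pos|contact"
```

```text
ee_pos: [0.5755, -0.0572, 0.1224]
contact_force: [1.1, 2.5, 0.6]
ee_pos: [0.575, -0.0586, 0.1224]
contact_force: [1.9, 3.5, 1.1]
ee_pos: [0.575, -0.0587, 0.1225]
contact_force: [4.4, 8.4, 1.3]
```

```bash
python3 -m handwheel '[0,8,0,0,0,20,-10,0,0,25,-60,0,0,25,-110,0,0,25,-130,0,0,25,-130,0,0,25,-130,0,0,25,-130,0]' 0
python3 - <<'E'
from fit import *
c=cam("wrist");cv2.imwrite("pics/w1.png",c["img"]);P=cloud(c);print(c["T"].round(3).tolist(),c["mtx"][0][0])
np.savez("w1.npz",img=c["img"],P=P,T=c["T"],K=c["mtx"])
c2=cam("top");Q=cloud(c2)
d,n=frame()
for nm,C in(("wrist",P),("top",Q)):
    s=(C[...,:2]-O)@d*1000;w=(C[...,:2]-O)@n*1000;z=C[...,2]*1000
    k=(abs(w)<5)&(z>102)&(z<125)&(s>-40)&(s<45)
    print(nm,k.sum());
    for b in range(-40,44,2):
        j=k&(s>=b)&(s<b+2)
        if j.sum():print(b,j.sum(),z[j].max().round(1),np.median(z[j]).round(1),end='; ')
    print()
to([.5137,.2355,.25],25.6)
E
```

```text
clock: 4.5
ee_pos: [0.5817, -0.0375, 0.2506]
tcp_rot: [-179.9, -0.2, 160.9]
contact_force: [-0.3, 0.2, 0.8]
gripper_width: 0.0856
grasp_force: 0.0
[[0.327, 0.897, 0.299, 0.505], [0.945, -0.309, -0.106, -0.011], [-0.002, 0.317, -0.948, 0.393], [0.0, 0.0, 0.0, 1.0]] 358.7298127896243
wrist 1082
-34 36 124.8 117.7; -32 27 117.2 115.5; -30 33 117.4 115.7; -28 31 117.7 115.5; -26 33 117.4 115.5; -24 37 116.4 112.7; -22 25 112.2 110.7; -20 36 112.2 110.8; -18 24 112.4 110.9; -16 35 112.6 111.4; -14 25 112.3 110.9; -12 28 112.4 110.7; -10 33 112.8 111.1; -8 24 112.3 110.8; -6 35 111.9 110.7; -4 25 112.0 110.8; -2 36 112.9 110.8; 0 25 108.5 106.4; 2 38 109.0 106.5; 4 26 108.6 106.6; 6 24 108.4 106.5; 8 37 111.7 109.6; 10 25 112.2 110.6; 12 36 112.3 110.4; 14 24 112.0 110.5; 16 36 111.8 110.6; 18 24 111.4 110.4; 20 36 112.6 110.5; 22 26 112.5 110.6; 24 32 112.0 110.6; 26 27 111.5 110.5; 28 25 112.1 110.6; 30 33 112.2 110.8; 32 25 112.2 110.6; 34 36 112.1 110.3; 36 24 112.1 110.4; 
top 197
-36 4 122.7 117.9; -34 5 118.4 117.1; -32 6 118.5 116.9; -30 4 118.4 117.1; -28 5 118.3 118.1; -26 8 117.7 115.9; -24 5 113.5 112.7; -22 6 113.9 111.8; -20 6 115.6 112.6; -18 6 114.3 111.2; -16 5 112.9 111.7; -14 6 114.4 111.9; -12 4 111.7 111.2; -10 6 114.5 112.5; -8 5 113.6 113.0; -6 4 113.8 113.4; -4 7 114.3 112.7; -2 8 113.2 109.6; 0 5 109.5 108.6; 2 5 109.4 108.5; 4 5 109.5 108.8; 6 4 112.4 110.2; 8 5 114.0 113.3; 10 2 111.8 111.7; 12 7 115.0 112.7; 14 4 113.0 112.1; 16 6 112.7 111.1; 18 5 113.5 113.1; 20 5 115.0 112.5; 22 6 113.0 111.9; 24 5 115.4 112.0; 26 5 112.9 111.5; 28 5 114.7 111.3; 30 7 114.0 113.0; 32 5 112.8 111.9; 34 5 112.6 111.1; 36 6 112.6 110.1; 
t 4.6 tcp [ 0.5815 -0.0373  0.2502] rot [-179.93   -0.24  160.86] close 70.86 shift [153.5 235.5   0.6] turn 0.79 F [-0.1  0.2 -0.1]
```

View pics/w1.png

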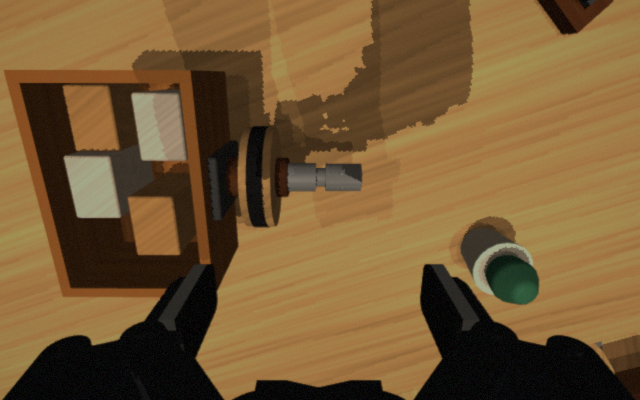

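```bash
python3 -m handwheel '[154,236,0,0.79,154,236,0,0.79,154,236,0,0.79,154,236,0,0.79,154,236,0,0.79,154,236,0,0.79,154,236,0,0.79,154,236,60,0.79,154,236,60,0.79,154,236,60,0.79,154,236,60,0.79]' 0
python3 - <<'E'
from fit import *
z=np.load("w1.npz");C=z["P"];d,n=frame()
s=(C[...,:2]-O)@d*1000;w=(C[...,:2]-O)@n*1000;zz=C[...,2]*1000
k=(abs(w)<9)&(zz>102)&(zz<116)&(((s>-20)&(s<-2))|((s>11)&(s<35)))
x,e=axle(C[k],O);print("axle wrist",x,e,k.sum())
k=(abs(w)<4)&(zz>102)&(zz<116)&(s>-8)&(s<14)
i=np.argsort(s[k]);print(np.c_[s[k][i],zz[k][i]].round(1)[::4].tolist())
c=cam("wrist");cv2.imwrite("pics/w2.png",c["img"]);P=cloud(c);np.savez("w2.npz",img=c["img"],P=P,T=c["T"],K=c["mtx"])
near=np.hypot(P[...,0]-.5137,P[...,1]-.2355)<.04
m=near&(P[...,2]>.019)&(P[...,2]<.03);print("holder",cv2.minAreaRect(P[m][:,:2].astype(np.float32)*1000))
m=near&(P[...,2]>.058)&(P[...,2]<.068);q=P[m];print("grip",len(q),cv2.minAreaRect(q[:,:2].astype(np.float32)*1000),np.median(q[:,2]))
m=near&(P[...,2]>.030)&(P[...,2]<.036);q=P[m];print("steel",len(q),cv2.minAreaRect(q[:,:2].astype(np.float32)*1000),np.median(q[:,2]))
to([.5137,.2355,.037],25.6)
E
```

```text
clock: 5.7
ee_pos: [0.5153, 0.2356, 0.1939]
tcp_rot: [179.9, 0.0, 115.6]
contact_force: [0.1, -0.1, 0.8]
gripper_width: 0.0855
grasp_force: 0.0
axle wrist [ 1.54954267 70.56922504 99.11408487] 0.6356165383281124 1125
[[-7.6, 110.2], [-7.5, 109.9], [-7.5, 111.0], [-6.7, 110.0], [-6.7, 110.8], [-5.9, 110.7], [-5.9, 110.2], [-5.9, 110.3], [-5.1, 110.8], [-5.1, 111.9], [-4.3, 110.7], [-4.3, 110.8], [-3.5, 110.9], [-3.4, 110.6], [-3.4, 112.0], [-2.6, 110.1], [-2.6, 109.8], [-1.8, 108.8], [-1.8, 111.4], [-1.8, 110.9], [-1.0, 110.7], [-1.0, 111.1], [-0.2, 109.4], [-0.2, 110.2], [-0.2, 112.4], [0.6, 106.5], [0.6, 106.7], [1.4, 103.6], [1.4, 106.0], [1.4, 107.6], [2.3, 106.1], [2.3, 107.8], [3.1, 105.8], [3.1, 107.1], [3.1, 105.8], [3.9, 106.8], [3.9, 105.8], [4.7, 106.8], [4.7, 105.8], [4.7, 107.8], [5.6, 108.2], [5.6, 108.0], [6.4, 107.5], [6.4, 106.5], [6.4, 106.6], [7.2, 107.3], [7.2, 106.9], [8.0, 107.7], [8.0, 107.9], [8.1, 105.1], [8.8, 111.3], [8.8, 109.2], [9.6, 111.7], [9.6, 109.9], [10.4, 111.2], [10.4, 110.5], [10.5, 110.7], [11.2, 111.0], [11.3, 109.7], [12.0, 111.6], [12.1, 110.4], [12.1, 110.2], [12.9, 111.4], [12.9, 110.5], [13.7, 112.0], [13.7, 110.0], [13.8, 110.7]]
holder ((515.2626953125, 236.17868041992188), (58.16913604736328, 38.118324279785156), 25.88868522644043)
grip 255 ((515.2181396484375, 236.4507598876953), (12.860933303833008, 12.161630630493164), 25.82389259338379) 0.06143423240192769
steel 120 ((514.3130493164062, 237.33047485351562), (27.296627044677734, 9.054235458374023), 25.624237060546875) 0.0316771750730713
t 5.75 tcp [0.5162 0.2359 0.1953] rot [1.7976e+02 4.0000e-02 1.1555e+02] close 25.55 shift [  0.8  -3.1 158.2] turn -0.0008 F [ 0.9 -0.7  0.7]
```

View pics/w2.png

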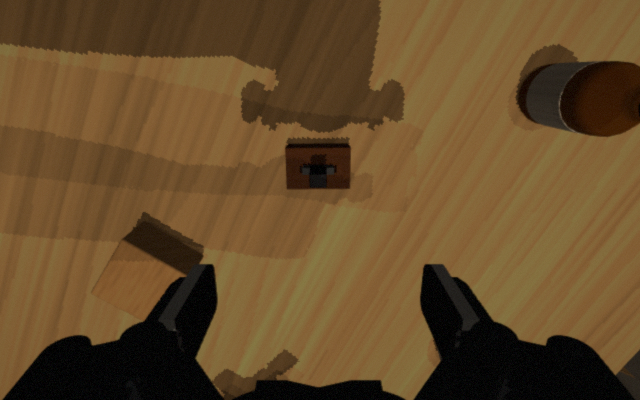

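```bash
python3 -m handwheel '[1,-1.4,40,0,1,-1.4,80,0,1,-1.4,120,0,1,-1.4,145,0,1,-1.4,159,0,1,-1.4,159,0,1,-1.4,159,0]' 0
python3 - <<'E'
from h import *
to([.5152,.2364,.036],25.75)
E
```

```text
clock: 6.45
ee_pos: [0.5149, 0.2369, 0.0361]
tcp_rot: [179.8, 0.0, 115.6]
contact_force: [-0.3, 0.7, -0.5]
gripper_width: 0.0853
grasp_force: 0.0
t 6.45 tcp [0.5149 0.2369 0.0361] rot [1.7976e+02 3.0000e-02 1.1559e+02] close 25.59 shift [-0.6  0.1  0.1] turn -0.0028 F [-0.3  0.7 -0.5]
```

Close, then lift 4 mm to check.

```bash
python3 -m handwheel '[0,0,0,0,0,0,0,0,0,0,0,0,0,0,0,0,0,0,0,0,0,0,0,0,0,0,0,0,0,0,0,0]' 1 60
python3 -m handwheel '[0,0,-5,0,0,0,-10,0,0,0,-20,0,0,0,-30,0,0,0,-60,0,0,0,-100,0,0,0,-130,0,0,0,-150,0,0,0,-150,0,0,0,-150,0]'
python3 - <<'E'
from h import *
d,n=frame();c=cam("wrist");cv2.imwrite("pics/w3.png",c["img"][180:400,180:460].repeat(2,0).repeat(2,1))
P=cloud(c)@np.eye(3);s=bot.read_state()
R=Ro.from_euler('xyz',s["tcp_rot"],degrees=True).as_matrix();L=((P-s["ee_pos"])@R)*1000
m=(abs(L[...,1])<20)&(L[...,2]>-45)&(L[...,2]<45)&(abs(L[...,0])<20)
q=L[m];print(len(q))
for a in range(-32,36,4):
    r=q[(q[:,2]>=a)&(q[:,2]<a+4)]
    if len(r):print(a,len(r),r.min(0).round(1),r.max(0).round(1),np.median(r,0).round(1))
to([*(O+n*.0012+d*.004),.19],A-90)
E
```

```text
clock: 7.25
ee_pos: [0.5129, 0.2365, 0.0338]
tcp_rot: [180.0, 0.0, 115.6]
contact_force: [0.6, -1.1, 2.4]
gripper_width: 0.0129
grasp_force: 58.6
clock: 8.25
ee_pos: [0.5131, 0.2365, 0.1841]
tcp_rot: [179.9, 0.0, 115.6]
contact_force: [-0.0, -0.2, -0.8]
gripper_width: 0.0127
grasp_force: 58.5
6412
-32 1361 [ -7.  -18.8 -32. ] [ 11.2  20.  -28. ] [  2.3   1.1 -29.2]
-28 641 [-11.8 -18.7 -28. ] [ 11.2  20.  -24. ] [  6.2   0.3 -26.2]
-24 541 [  4.  -18.5 -24. ] [ 11.3  20.  -20. ] [  6.2   1.1 -21.9]
-20 496 [  4.  -18.8 -20. ] [ 10.9  19.9 -16. ] [  6.2   0.5 -18. ]
-16 460 [  4.  -18.8 -16. ] [ 10.9  19.9 -12. ] [  6.2   0.5 -14. ]
-12 432 [  3.7 -18.4 -12. ] [11.2 20.  -8. ] [  6.3   0.9 -10.1]
-8 286 [  3.7 -16.8  -8. ] [10.9 19.  -4. ] [ 5.8  1.1 -6.4]
-4 131 [  3.9 -11.4  -4. ] [ 9.7  7.8 -0.1] [ 4.6  1.5 -2. ]
0 1 [4.2 2.4 0. ] [4.2 2.4 0. ] [4.2 2.4 0. ]
4 27 [ 0.7 -5.   4.9] [2.  7.6 7.4] [1.5 1.6 5.9]
8 1 [ 2.  -9.  11.9] [ 2.  -9.  11.9] [ 2.  -9.  11.9]
12 55 [  1.  -12.1  12.2] [ 2.  14.8 15.9] [ 1.5 10.8 14.1]
16 164 [ -4.8 -11.8  16.1] [ 2.1 14.6 20. ] [ 0.6  7.4 19.1]
20 124 [ -4.7 -12.   20. ] [ 2.  14.8 24. ] [ 1.2 -4.4 21.2]
24 1 [  1.  -10.2  24. ] [  1.  -10.2  24. ] [  1.  -10.2  24. ]
t 8.3 tcp [0.5123 0.2363 0.1827] rot [-1.7993e+02 -1.0000e-02  1.1561e+02] close 25.61 shift [-276.7  -54.4   -7.3] turn 0.7805 F [ 0.2 -0.1 -0.9]
```

View pics/w3.png

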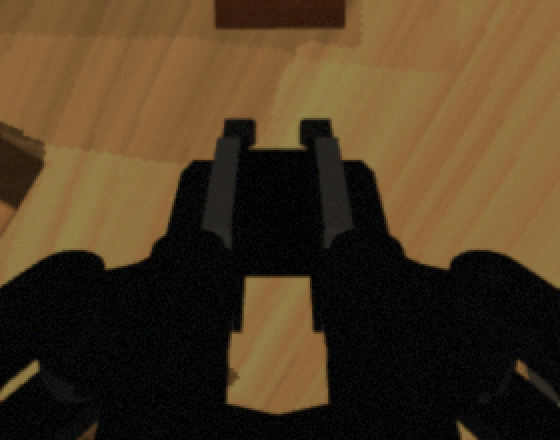

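```bash
python3 -m handwheel '[-277,-54,-7,0.78,-277,-54,-7,0.78,-277,-54,-7,0.78,-277,-54,-7,0.78,-277,-54,-7,0.78,-277,-54,-7,0.78,-277,-54,-7,0.78,-277,-54,-7,0.78,-277,-54,-7,0.78,-277,-54,-7,0.78]'
cat > look.py <<'E'
from fit import *
d,n=frame();s=bot.read_state();c=cam("wrist");P=cloud(c)
R=Ro.from_euler('xyz',s["tcp_rot"],degrees=True).as_matrix();L=((P-s["ee_pos"])@R)*1000
import sys
I=c["img"];cv2.imwrite(sys.argv[1],cv2.resize(I[100:350,200:440],None,fx=2.4,fy=2.4))
np.savez("look.npz",P=P,L=L,img=I)
sw=(P[...,:2]-O)@d*1000;w=(P[...,:2]-O)@n*1000;z=P[...,2]*1000
k=(abs(w)<10)&(z>103)&(z<116)&(((sw>-20)&(sw<-2))|((sw>11)&(sw<35)))
x,e=axle(P[k],O);print("axle w,angle,z",x,e,k.sum())
k=(abs(w-x[0])<5)&(z>95)&(z<116)&(sw>-24)&(sw<42);i=np.argsort(sw[k])
for b in np.arange(-6,16,1.):
    j=k&(sw>=b)&(sw<b+1)
    if j.sum():print(b,j.sum(),np.median(z[j]).round(1),end='; ')
print("end",np.sort(sw[k])[-4:])
m=(abs(L[...,1])<18)&(L[...,2]>8)&(L[...,2]<32)&(abs(L[...,0])<12);q=L[m]
for a in range(8,32,3):
    r=q[(q[:,2]>=a)&(q[:,2]<a+3)]
    if len(r):print("clip",a,len(r),r.min(0).round(1),r.max(0).round(1),np.median(r,0).round(1))
to([*(O+n*x[0]/1000+d*.004),.19],A-90)
E
python3 look.py pics/w4.png
```

```text
clock: 9.3
ee_pos: [0.5832, -0.0352, 0.1899]
tcp_rot: [-179.9, -0.0, 71.0]
contact_force: [0.2, -0.1, -0.1]
gripper_width: 0.0126
grasp_force: 58.6
axle w,angle,z [ 1.62877189 70.60338173 99.10635439] 0.571073716021976 1758
-6.0 16 110.8; -5.0 23 111.3; -4.0 19 110.7; -3.0 22 111.1; -2.0 21 111.3; -1.0 46 109.9; 0.0 29 107.3; 1.0 24 106.6; 2.0 17 107.1; 3.0 23 106.8; 4.0 25 106.8; 5.0 17 107.1; 6.0 14 107.4; 7.0 2 107.8; 8.0 19 110.6; 9.0 26 110.9; 10.0 17 110.0; 11.0 21 110.6; 12.0 20 110.6; 13.0 24 110.7; 14.0 20 110.8; 15.0 24 110.7; end [38.06950636 38.10640147 38.14260139 38.14708801]
clip 8 1 [1.6 3.9 8.1] [1.6 3.9 8.1] [1.6 3.9 8.1]
clip 11 3 [  2.2 -11.9  13.5] [ 2.5 12.2 13.9] [ 2.3 11.7 13.7]
clip 14 49 [  1.4 -12.6  14.2] [ 2.5 14.3 16.9] [ 2.  10.3 15.8]
clip 17 51 [ -1.1 -12.3  17.1] [ 2.8 14.  20. ] [ 1.9  7.6 19. ]
clip 20 194 [ -4.2 -12.6  20. ] [ 2.8 14.3 23. ] [ 1.  -4.9 21.1]
clip 23 43 [  1.2 -12.2  23. ] [ 2.3 13.8 25.7] [ 1.9 -6.  23.8]
t 9.35 tcp [ 0.5833 -0.0352  0.1902] rot [-179.95   -0.     71.05] close -18.95 shift [-1.6  0.4  0.2] turn 0.0027 F [-0.6  0.3 -0.3]
```

View pics/w4.png

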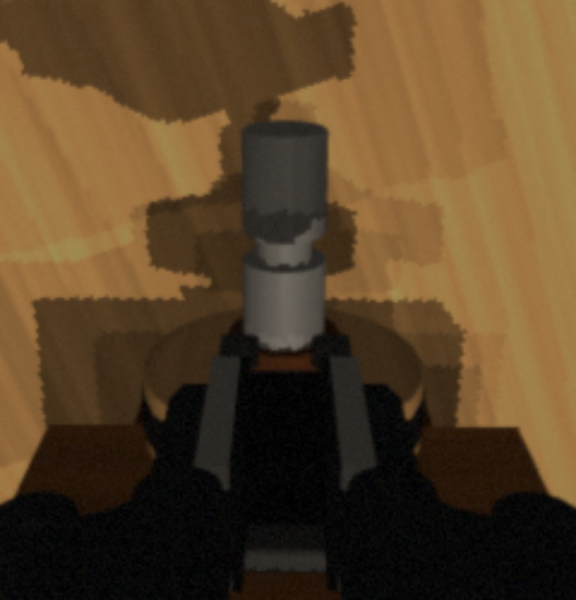

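```bash
python3 -m handwheel '[-1,-0.4,10,0,-1,-0.4,25,0,-1,-0.4,40,0,-1,-0.4,48,0,-1,-0.4,48,0,-1,-0.4,48,0]'
python3 -m handwheel '[0,0,1,0,0,0,2,0,0,0,3,0,0,0,4,0,0,0,5,0,0,0,6,0,0,0,6,0]'
python3 - <<'E'
from h import *
d,n=frame();to([*(O+n*.00078+d*.0046),.134],None)
E
```

```text
clock: 9.95
ee_pos: [0.5827, -0.0375, 0.1421]
tcp_rot: [-179.9, 0.0, 70.9]
contact_force: [1.1, 0.1, 0.1]
gripper_width: 0.0129
grasp_force: 58.6
clock: 10.65
ee_pos: [0.5829, -0.0375, 0.1363]
tcp_rot: [-180.0, 0.0, 70.9]
contact_force: [-0.0, 0.2, -0.1]
gripper_width: 0.0128
grasp_force: 58.6
t 10.65 tcp [ 0.5829 -0.0375  0.1363] rot [-179.97    0.     70.92] close -19.08 shift [ 1.3 -0.7  2.3] turn 0 F [-0.   0.2 -0.1]
```

```bash
python3 -m handwheel '[1.2,-0.5,0,0,1.2,-0.5,0,0,1.2,-0.5,0,0]'|grep ee_pos
python3 - <<'E'
from h import *
d,n=frame()
to([*(O+n*.00078+d*.0046),.134],None)
to([*(O+n*.00078+d*.0046),.134],None)
E
python3 look.py pics/w5.png
```

```text
ee_pos: [0.583, -0.0362, 0.1366]
t 10.95 tcp [ 0.583  -0.0362  0.1366] rot [179.99   0.    70.93] close -19.07 shift [-0.  -0.4  2.6] turn 0 F [-0.4 -0.3 -0.1]
t 10.95 tcp [ 0.583  -0.0362  0.1366] rot [179.99   0.    70.93] close -19.07 shift [-0.  -0.4  2.6] turn 0 F [-0.4 -0.3 -0.1]
axle w,angle,z [ 1.70200204 70.96123008 99.04136804] 0.5438540879016427 1719
-4.0 1 110.3; -3.0 29 110.8; -2.0 35 111.2; -1.0 76 109.4; 0.0 60 107.7; 1.0 27 106.9; 2.0 35 106.9; 3.0 32 106.7; 4.0 36 106.9; 5.0 30 106.7; 6.0 12 107.2; 7.0 5 109.2; 8.0 22 110.4; 9.0 32 110.6; 10.0 32 110.5; 11.0 37 111.0; 12.0 36 110.9; 13.0 31 110.8; 14.0 35 110.9; 15.0 39 110.8; end [38.26402867 38.27565602 38.36519467 38.44834149]
clip 8 2 [ 1.1 -5.   8.1] [1.6 6.7 9. ] [1.3 0.9 8.6]
clip 11 8 [  2.2 -11.9  13.4] [ 2.5 14.1 14. ] [  2.4 -10.2  13.7]
clip 14 41 [  1.4 -12.6  14.1] [ 2.5 14.3 17. ] [ 2.  10.4 15.7]
clip 17 62 [ -3.  -12.4  17. ] [ 2.4 14.  20. ] [ 1.9  0.6 18.9]
clip 20 181 [ -4.2 -12.5  20.1] [ 2.7 14.3 23. ] [ 1.   6.6 21. ]
clip 23 276 [ -7.5 -12.2  23.1] [12.  13.8 26. ] [ 5.2  0.6 25.4]
clip 26 436 [-9.  -7.7 26. ] [12.   9.4 29. ] [ 5.9  0.1 27.1]
clip 29 368 [ -5.7 -10.4  29. ] [11.9 11.2 32. ] [ 0.1  0.6 30.1]
t 11.0 tcp [ 0.583  -0.0362  0.1366] rot [179.99  -0.    70.92] close -19.08 shift [ -0.6   0.5 -53.4] turn 0.0006 F [-0.  -0.6  0.3]
```

```bash
python3 -m handwheel '[0,-0.3,1,0,0,-0.3,2,0,0,-0.3,3,0,0,-0.3,3,0]'|grep -E "ee_pos|contact"; python3 -m handwheel '[0,0,1,0,0,0,1.5,0,0,0,1.5,0]'|grep -E "ee_pos|contact"; python3 -m handwheel '[0,0,0.5,0,0,0,1,0,0,0,1,0]'|grep -E "ee_pos|contact"
```

```text
ee_pos: [0.5825, -0.0361, 0.1332]
contact_force: [-0.2, -1.0, -0.3]
ee_pos: [0.5826, -0.0361, 0.1319]
contact_force: [-0.2, 0.1, -0.7]
ee_pos: [0.5826, -0.0361, 0.131]
contact_force: [1.1, -0.8, -0.9]
```

```bash
for i in 1 2 3 ; do python3 -m handwheel '[0,0,0.5,0,0,0,1,0,0,0,1,0]'|grep -E "ee_pos|contact"; done
```

```text
ee_pos: [0.5826, -0.0361, 0.13]
contact_force: [-0.2, -0.4, -0.0]
ee_pos: [0.5826, -0.0361, 0.129]
contact_force: [-0.6, -0.6, -0.9]
ee_pos: [0.5826, -0.036, 0.1283]
contact_force: [-1.1, -0.0, 0.1]
```

```bash
for i in 1 2 3 ; do python3 -m handwheel '[0,0,0.5,0,0,0,1,0,0,0,1,0]'|grep -E "ee_pos|contact|grasp"; done
```

```text
ee_pos: [0.5827, -0.0361, 0.128]
contact_force: [-2.2, 0.6, 4.4]
grasp_force: 59.4
ee_pos: [0.583, -0.036, 0.1275]
contact_force: [-2.3, 0.7, 7.2]
grasp_force: 59.6
ee_pos: [0.5831, -0.036, 0.127]
contact_force: [-1.9, 0.8, 7.8]
grasp_force: 59.8
```

```bash
for i in 1 2 3; do python3 -m handwheel '[0,0,0.5,0,0,0,1,0,0,0,1,0]'|grep -E "ee_pos|contact|grasp"; done
```

```text
ee_pos: [0.5832, -0.036, 0.1264]
contact_force: [-2.7, 2.5, 9.5]
grasp_force: 59.9
ee_pos: [0.5832, -0.0359, 0.125]
contact_force: [-2.6, 0.1, 7.2]
grasp_force: 59.8
ee_pos: [0.5831, -0.0359, 0.1232]
contact_force: [-2.2, 0.9, 6.0]
grasp_force: 59.5
```

```bash
for i in 1 2 3 4; do python3 -m handwheel '[0,0,0.5,0,0,0,1,0,0,0,1.5,0,0,0,1.5,0]'|grep -E "ee_pos|contact"; done
```

```text
ee_pos: [0.5825, -0.0361, 0.1194]
contact_force: [-0.1, -0.0, -1.5]
ee_pos: [0.5824, -0.0362, 0.1182]
contact_force: [-0.1, 0.6, -4.5]
ee_pos: [0.5825, -0.0361, 0.1173]
contact_force: [-0.5, -0.1, -3.0]
ee_pos: [0.5826, -0.036, 0.116]
contact_force: [-0.4, -0.3, -3.8]
```

```bash
for i in 1 2 3; do python3 -m handwheel '[0,0,0.5,0,0,0,0.7,0,0,0,0.7,0]'|grep -E "ee_pos|contact"; done
```

```text
ee_pos: [0.5826, -0.036, 0.1155]
contact_force: [0.1, 1.0, -2.4]
ee_pos: [0.5827, -0.0361, 0.1153]
contact_force: [-3.6, 1.3, 2.3]
ee_pos: [0.5827, -0.0361, 0.1152]
contact_force: [-4.6, 1.1, 4.5]
```

Seated (bottomed at 115.2). Release, rise, and check.

```bash
python3 -m handwheel '[0,0,-1,0,0,0,-1,0,0,0,-1,0,0,0,-1,0,0,0,-1,0,0,0,-1,0,0,0,-1,0]' 0 | grep -E "contact|width"
python3 -m handwheel '[0,0,-8,0,0,0,-25,0,0,0,-50,0,0,0,-80,0,0,0,-110,0,0,0,-125,0,0,0,-125,0,0,0,-125,0,0,0,-125,0]'
python3 - <<'E'
from h import *
d,n=frame()
c=cam("wrist");s=cam("scene");t=cam("top");f=lambda a,x,y,w,h,k:cv2.resize(a["img"][y:y+h,x:x+w],None,fx=k,fy=k)
cv2.imwrite("pics/end.png",np.hstack([f(c,200,100,200,200,2),f(s,235,225,100,100,4)]))
P=cloud(c);S=(P[...,:2]-O)@d*1000;w=(P[...,:2]-O)@n*1000;z=P[...,2]*1000
m=(abs(w)<25)&(z>138)&(z<155)&(S>-10)&(S<20);print(m.sum(),np.median(z[m]),np.median(S[m]),np.median(w[m]),S[m].min(),S[m].max(),w[m].min(),w[m].max())
Q=cloud(t);S=(Q[...,:2]-O)@d*1000;w=(Q[...,:2]-O)@n*1000;z=Q[...,2]*1000
m=(abs(w)<25)&(z>122)&(z<146)&(S>-80);q=S[m];print(np.histogram(q,bins=np.arange(-80,30,4)))
to([.58,-.04,.25])
E
```

```text
contact_force: [0.3, -0.6, 0.4]
gripper_width: 0.0853
clock: 18.8
ee_pos: [0.582, -0.036, 0.2384]
tcp_rot: [-179.8, 0.0, 70.9]
contact_force: [0.6, 0.4, -0.1]
gripper_width: 0.0857
grasp_force: 0.0
352 142.870348422198 4.68140635230759 3.322161319167974 -1.9334403527374244 10.000610268968844 -3.771697984439268 10.429631444777826
(array([56, 85,  0,  0,  0,  3,  1,  0,  0,  0,  0,  3,  0,  0,  0,  0,  0,
        0,  0, 17, 22, 22, 19,  0,  0,  0,  0]), array([-80, -76, -72, -68, -64, -60, -56, -52, -48, -44, -40, -36, -32,
       -28, -24, -20, -16, -12,  -8,  -4,   0,   4,   8,  12,  16,  20,
        24,  28]))
t 18.95 tcp [ 0.582  -0.036   0.2383] rot [-1.7984e+02  3.0000e-02  7.0920e+01] close -19.08 shift [ -4.4  -0.6 -11.7] turn 0 F [-0.3 -0.7  0.6]
```

View pics/end.png

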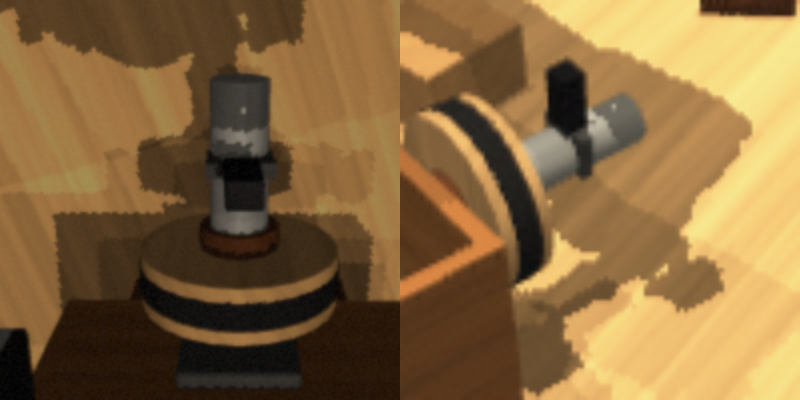

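The picture shows the clip seated around the axle in the groove (left view, around (240,165)), with its grip upright and the wheel home. The measured grip top of about 143 mm agrees with a seated clip.

```bash
python3 -c "
from station import bot
print(bot.finish_job())"
```

```text
the job is handed in; nothing more can be done
None
```

The wheel is fully home and the clip is snapped into the axle groove and let go, with the bystanders not touched; the job was handed in at about 19 s, and the hand-in returned no verdict.

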